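Weigh out brass bag rings on a spring scale

TASK

Weigh out a batch of the brass bag rings: take them from the cutting mat one at a time, thread each level over the scale's upright stem and set it down gently, until the red pointer has sunk into the green band, and stop there. The stem stands a little off the middle of the pan, so feel for it; do not drop or tip a ring, and do not force the pan down onto its stop. Leave the rings you do not need on the mat and do not disturb the thread cone, the glue jar or the white carton.

Things in the scene. Friction and masses are not known exactly. Their poses are not given: they have to be found in the camera images.
- scale: spring scale fixed to the table; green housing 130 x 130 mm, 28 mm high; origin under its middle on the table, z up. At its local +y side, 75 to 109 mm from the middle, a white upright board 135 mm high carries black graduations and the green band; the board is 8 mm thick and no part of the scale stands higher than the stem
- seat (a point): middle of the pan's boss, at the boss's top; it moves down with the pan. The pan is a steel disc 84 mm across; the dark boss on it is 40 mm across and 15 mm high, and rings rest on it. From the boss rises a bright aluminium stem, 20 mm in diameter, 50 mm high above this point, with a 1 mm rounded top edge. The stem's axis is parallel to z but stands 5 mm from this point, towards a side that differs from one start to the next
- pan (a joint): how far the sprung pan has sunk, m: 0 = top, 0.055 = bottom stop; at 0 the point seat is 110 mm above the table, and it sinks by this value. Spring 190 N/m, well damped; one ring sinks it by 9 to 10.5 mm and it starts at 0.002 to 0.011. A red pointer on the pan runs in front of the board; it is in the green band from 0.0245 to 0.0365, which takes two or three rings
- mat: green cutting mat fixed on the table, 200 x 200 x 3 mm; origin under its middle; the rings lie on it
- ring0: solid brass ring lying flat: outside diameter 52 mm, hole 24 mm, 14 mm thick, about 190 g; origin at the middle of its underside, z along its axis (up). The four rings are alike and any of them may be used
- ring1: solid brass ring lying flat: outside diameter 52 mm, hole 24 mm, 14 mm thick, about 190 g; origin at the middle of its underside, z along its axis (up). The four rings are alike and any of them may be used
- ring2: solid brass ring lying flat: outside diameter 52 mm, hole 24 mm, 14 mm thick, about 190 g; origin at the middle of its underside, z along its axis (up). The four rings are alike and any of them may be used
- ring3: solid brass ring lying flat: outside diameter 52 mm, hole 24 mm, 14 mm thick, about 190 g; origin at the middle of its underside, z along its axis (up). The four rings are alike and any of them may be used
- cone: blue cone of sewing thread, 60 mm across, 117 mm high, standing loose; origin under its middle; leave alone
- glue: amber glue jar with white cap, 52 mm across, 75 mm high, standing loose; origin under its middle; leave alone
- carton: open white carton, 120 x 170 x 60 mm, loose; origin under its middle; leave alone
Not all that is in view belongs to the job. Leave any black or pink look-alike of the ring1 alone.

How it is judged:
By the outcome, as a careful person would: the job done as asked, in the order asked, and still so for the second after the job is handed in, with the robot touching nothing.
It also fails if it takes over 72 s, if anything falls off the work surface, if the arm or the gripper's body presses on something with over 40 N, if the wrist force passes 120 N, or if a joint passes its speed limit or range.

ROBOT

A 6-joint arm with a two-finger parallel gripper is mounted at the origin on the work surface. World frame = base frame: x ahead of the robot, y to its left, z up, the work surface at z = 0. Lengths are in mm, angles in degrees, forces in N, time in s.
With the tool pointing down it reaches from about 275 to 875 mm from the base axis. Payload 12.5 kg.
Tool frame: the origin (TCP) lies midway between the tips of the shut fingers; the grasp point (between the pads) lies 19 mm behind it; z points along the fingers, y is the line along which they close (so a half turn about z gives the same grasp; the last joint's range is limited). The gripper opens to 85 mm and grips with 20 to 120 N. Pads are 22 mm wide; open, the fingers measure 114 mm over their backs; the gripper's body (76 mm by 85 mm) begins 54 mm behind the grasp point. The pads swing forward as they close: fully open they stand 13 mm farther back than shut.
Start: joints at [63.736, 20.094, 94.641, -0, 65.266, -4.847], TCP at [200.804, 512.018, 199.29] pointing down, gripper open.
Joint ranges: [-157.81, 157.81], [-45, 120.19], [0.68, 151.7], [-89.99, 269.99], [4.06, 180], [-164.3, 164.3]. Speed limits (degrees/s): [127.2, 127.2, 159.86, 180, 180, 180].

INTERFACE

Orientations are given as [roll, pitch, yaw] about the fixed x, y, z axes, in that order (R = Rz(yaw) Ry(pitch) Rx(roll)).
In Python, from bench import bot, eyes gives the robot as it stands. The module is installed in compiled form; this text tells all that it offers.
- The arm moves only by the shell command python3 -m pendant 'ROWS' [OPENING]. ROWS is JSON, a list that holds one entry, the list of rows, each a list of 4 numbers: the shift along the tool's x, y, z in m, then the turn about the tool's z in degrees. A call has 1 to 10 rows; each row shifts and turns the commanded pose from where the row before left it, along the tool's axes as they then stand; what a row does not reach is not made up. A row lasts 1/10 s, in which the tool goes at most 50 mm and 8.59 degrees, less where a joint would pass 70% of its speed; a pose out of reach is approached as far as the arm can. A call is refused whole if a number of a shift passes 0.05 or a number of a turn 8.59, either way. A call with a gripper value outside its range is refused whole. OPENING is the gripper command: -1 is fully open, 1 is shut, values between are in proportion, set as the call begins (- or left out, the last holds). The fingers move at their own pace and stop on an object; the grip force is fixed at half the most. Time passes only in rows, so rows that do not move let the fingers close. It gives the time, the measured TCP pose, the force, the opening and the grip force at its end, in the units of the state.
- bot.state(): the state, without advancing time (a new reading comes with each control period).
- eyes.snapshot(name): name is "scene" or "top"; returns a dict with "img" (420x560x3 uint8, red, green, blue), "z_map" (420x560 float32, mm along the optical axis (not along the pixel's ray), 0 where there is no reading), "K" (3x3 intrinsics, pixels), "dist" ([k1, k2, p1, p2, k3] as OpenCV has them; the pictures are not rectified), "cam_to_world" (4x4, takes a point from camera to world coordinates). Camera axes: x right, y up, looking along -z (the intrinsics and any distortion apply to the point x, -y, -z); pixel columns grow to the right and rows downward; lengths in mm; the calibration is good to about 2 mm. A picture is of the moment at which its call begins.
- bot.hand_in(): hands the job in; it is judged then, once.
The state is a dict: "clock": time; "joints": joint angles; "qd": joint speeds; "joint_efforts": joint torques, N m; "tool_pos": TCP position; "tool_rot": TCP orientation; "contact_force": force on the tool from outside, world axes, zero at the start; "torque": the same for the moment, N m; "opening": finger opening in mm; "finger_force": force on a finger pad.
Only numpy, scipy, OpenCV 4.12 (cv2) and the standard library are available. Lean on these libraries where they do the work, as an engineer would, in place of code of your own. Each camera call takes 0.05 s, during which the arm holds its last target. There are 200 camera calls.

## Working session

There is one attempt and no reset: what is moved stays moved. The work goes in short steps, Python scripts to look and compute and a shell command to move; the robot and the scene stay as the last step left them, time stands still between calls to the robot, and variables do not carry over. Pictures are saved under pics/ and viewed, at most 10 in all, crops included, and the job is handed in when it is done.

```bash
mkdir -p pics; cat > h.py <<'E'
import numpy as np, cv2
from bench import bot, eyes
def snap(n):
    s=eyes.snapshot(n); np.save(f'/tmp/{n}.npy',s,allow_pickle=True); return s
def load(n): return np.load(f'/tmp/{n}.npy',allow_pickle=True).item()
def save(p,im): cv2.imwrite(p,im[:,:,::-1])
def w(s,u,v,z=None):
    """pixel -> world, by depth or on plane z"""
    n=cv2.undistortPoints(np.array([[[u,v]]],float),s['K'],np.array(s['dist'],float))[0,0]
    T=s['cam_to_world']; d=np.array([n[0],-n[1],-1.])
    if z is None: k=float(s['z_map'][int(round(v)),int(round(u))])
    else: k=(z-T[2,3])/(T[:3,:3]@d)[2]
    return T[:3,:3]@(d*k)+T[:3,3]
def px(s,p):
    T=s['cam_to_world']; c=T[:3,:3].T@(np.array(p,float)-T[:3,3]); c=c*[1,-1,-1]
    return cv2.projectPoints(c.reshape(1,1,3),np.zeros(3),np.zeros(3),s['K'],np.array(s['dist'],float))[0].ravel()
E
python3 - <<'E'
from h import *
a=snap('scene');b=snap('top')
save('pics/top.png',cv2.resize(b['img'],(784,588)));save('pics/scene.png',cv2.resize(a['img'],(784,588)))
print(bot.state()); print(b['cam_to_world'],a['cam_to_world'],b['K'])
E
```

```text
{'clock': 0.1, 'joints': array([ 6.37358616e+01,  2.01201047e+01,  9.46752579e+01, -1.22081806e-03,
        6.52640801e+01, -4.84586552e+00]), 'qd': array([ 0.05441267, -0.16280002, -0.04568709, -0.02226009, -0.06080202,
        0.0119247 ]), 'joint_efforts': array([-1.00874808e-03, -5.06836438e+01, -2.91873461e+01, -9.13244230e-05,
        2.58534390e-03,  8.56344627e-06]), 'tool_pos': array([200.6635187 , 511.72175505, 198.81011819]), 'tool_rot': array([-1.79940676e+02, -3.91715020e-03,  1.58582237e+02]), 'contact_force': array([0.63124321, 0.03147269, 0.34706471]), 'torque': array([ 0.00973176, -0.00970431,  0.01033997]), 'finger_force': 0.0, 'opening': 85.49620121768032}
[[-2.20027170e-03  9.80894043e-01 -1.94530294e-01  3.65907646e+02]
 [-9.99941719e-01 -4.21425310e-03 -9.93980038e-03 -1.61870822e+01]
 [-1.05696909e-02  1.94497086e-01  9.80846147e-01  1.13743202e+03]
 [ 0.00000000e+00  0.00000000e+00  0.00000000e+00  1.00000000e+00]] [[ 4.36858732e-01 -6.39344719e-01  6.32765975e-01  1.17432783e+03]
 [ 8.99366891e-01  2.97042247e-01 -3.20788246e-01 -3.27885669e+02]
 [ 1.71360441e-02  7.09227914e-01  7.04770972e-01  7.51166168e+02]
 [ 0.00000000e+00  0.00000000e+00  0.00000000e+00  1.00000000e+00]] [[384.370181     0.         279.96516079]
 [  0.         384.370181   206.56063539]
 [  0.           0.           1.        ]]
```

View pics/top.png

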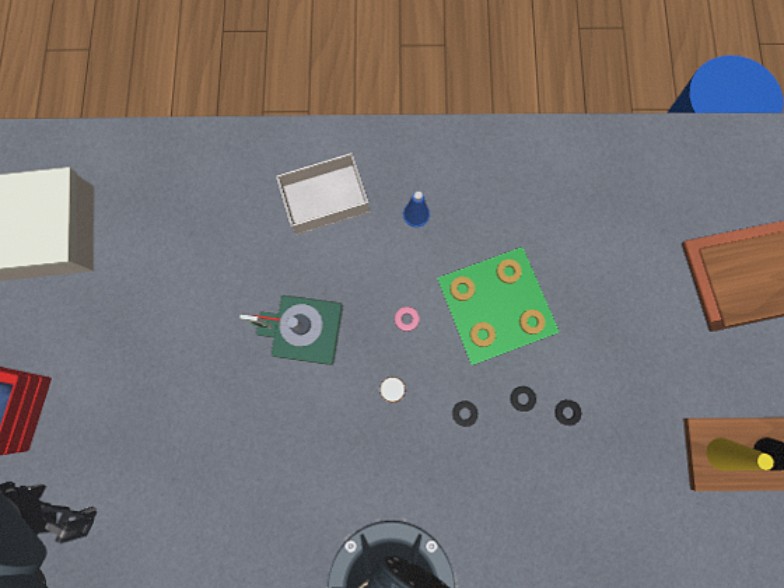

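View pics/scene.png

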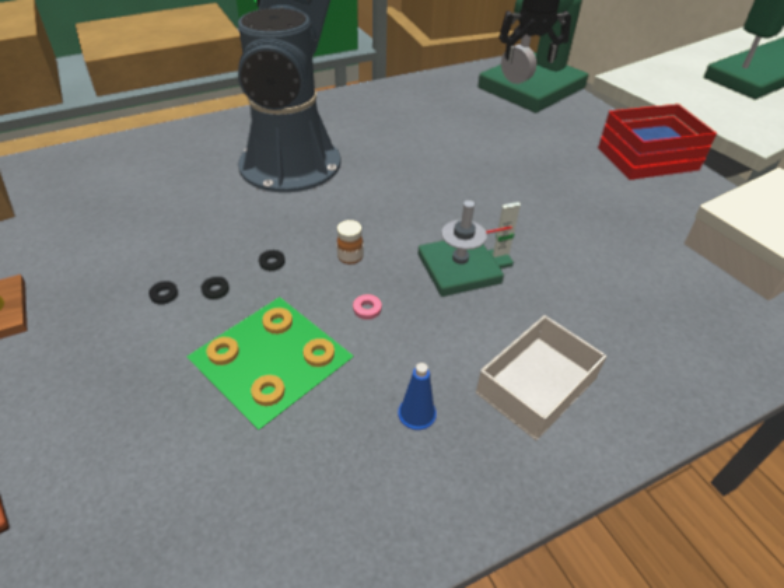

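Top view (784 px wide). Candidates: brass rings at (462,289), (509,271), (532,321), (483,335) on the mat. Look-alikes are the pink ring at (407,319) and the black rings at (465,413), (523,398), (568,412). I choose the four brass rings. The scale is at (305,328), with its board to the left. Next is a close crop to check the choice.

```bash
python3 - <<'E'
from h import *
a=load('scene');b=load('top')
def crop(s,u0,v0,n,m): return cv2.resize(s['img'][v0:v0+m,u0:u0+n],(n*4,m*4),interpolation=cv2.INTER_CUBIC)
c=np.hstack([crop(b,165,195,90,75),crop(a,295,135,90,75)])   # top scale | scene scale
d=np.hstack([crop(b,305,175,100,70),crop(b,240,200,80,70)])
save('pics/crop.png',np.vstack([c,d]))
hsv=cv2.cvtColor(b['img'],cv2.COLOR_RGB2HSV)
m=cv2.inRange(hsv,(8,100,60),(25,255,255)); m[:,:300]=0; m[:165]=0; m[270:]=0; m[:,410:]=0
n,l,st,ce=cv2.connectedComponentsWithStats(m)
for i in range(1,n):
    if st[i,4]>40:
        k=cv2.minEnclosingCircle(np.argwhere(l==i)[:,::-1].astype(np.float32)); print(st[i,4],ce[i],k,'z17',w(b,*ce[i],15).round(1))
E
```

```text
169 [362.99408284 193.3964497 ] ((363.0, 193.5), 8.500100135803223) z17 [ 627.6 -253.4   15. ]
174 [329.82183908 205.85057471] ((330.0, 205.9499969482422), 8.561789512634277) z17 [ 590.  -153.1   15. ]
181 [379.78453039 229.3480663 ] ((379.6708984375, 229.53164672851562), 8.687256813049316) z17 [ 519.  -297.9   15. ]
179 [344.10055866 238.48603352] ((344.4310302734375, 238.48275756835938), 8.696403503417969) z17 [ 492.5 -192.2   15. ]
```

View pics/crop.png

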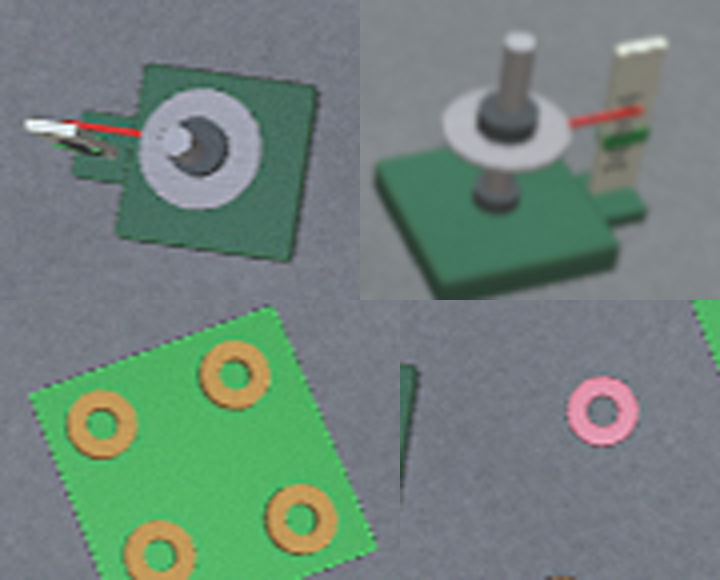

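The crop confirms four brass rings on the mat and a separate pink one. The stem top is at crop (179,141) in the top view and (520,40) in the scene view, and it leans toward the board side. Next I compute positions.

```bash
python3 - <<'E'
from h import *
a=load('scene');b=load('top')
T=b['cam_to_world']
ut,us=(165+179/4,195+141/4),(295+160/4,135+41/4)
def ray(s,u):
    n=w(s,*u,0)-s['cam_to_world'][:3,3]; return s['cam_to_world'][:3,3],n/np.linalg.norm(n)
o1,d1=ray(b,ut);o2,d2=ray(a,us)
t=np.linalg.lstsq(np.c_[d1,-d2],o2-o1,rcond=None)[0]
print('tri',o1+d1*t[0],o2+d2*t[1]); print('top@157',w(b,*ut,157),'scene@157',w(a,*us,157))
for s,c,n in((b,ut,'top'),(a,us,'scene')):
    P=np.array([w(s,u,v) for v in range(int(c[1])-8,int(c[1])+9) for u in range(int(c[0])-8,int(c[0])+9) if s['z_map'][v,u]>0])
    zt=P[:,2]; Q=P[(zt>145)&(zt<175)]; print(n,len(Q),Q.mean(0),np.sort(Q[:,2]).round(0)[-10:])
    P=P
# rings in scene
hsv=cv2.cvtColor(a['img'],cv2.COLOR_RGB2HSV)
m=cv2.inRange(hsv,(8,100,60),(25,255,255)); m[:210]=0;m[300:]=0;m[:,:130]=0;m[:,260:]=0
n,l,st,ce=cv2.connectedComponentsWithStats(m)
for i in range(1,n):
    if st[i,4]>60: print('scene ring',st[i,4],w(a,*ce[i],12).round(1))
for c in((145,65),(315,90),(290,262),(118,237)): print('corner',w(b,165+c[0]/4,195+c[1]/4,28).round(1))
print('pointer',w(a,295+210/4,135+122/4).round(1),w(a,295+280/4,135+110/4).round(1),'band',w(a,295+270/4,135+138/4).round(1))
E
```

```text
tri [499.54668244 175.6131966  152.47868495] [501.42847603 179.24448294 153.44112934]
top@157 [498.93322781 174.73275947 157.        ] scene@157 [505.43493652 176.22501663 157.        ]
top 42 [500.14823603 177.10060851 156.55872019] [158. 158. 158. 158. 159. 159. 159. 159. 160. 160.]
scene 53 [504.07400856 176.30191041 153.09775472] [156. 156. 156. 156. 157. 157. 157. 157. 157. 158.]
scene ring 235 [ 496.4 -194.5   12. ]
scene ring 274 [ 522.9 -298.9   12. ]
scene ring 265 [ 594.2 -154.7   12. ]
scene ring 311 [ 631.7 -254.9   12. ]
corner [572.9 226.8  28. ]
corner [553.7 101.2  28. ]
corner [428.8 117.2  28. ]
corner [446.9 241.6  28. ]
pointer [429.2 290.5  -1.6] [527.4 265.8  88.8] band [519.5 269.7  57.6]
```

```bash
python3 -m pendant '[[[0,0,0,-6.5],[0,0,0,-6.5],[-0.0269,-0.0334,0,0],[-0.0269,-0.0334,0,0],[-0.0269,-0.0334,0,0],[-0.0269,-0.0334,0,0],[-0.0269,-0.0334,0,0],[-0.0269,-0.0334,0,0],[-0.0269,-0.0334,0,0],[-0.0269,-0.0334,0,0]]]' -1
python3 -m pendant '[[[-0.0269,-0.0334,0,0],[-0.0269,-0.0334,0,0],[-0.0269,-0.0334,0,0],[-0.0269,-0.0334,0,0],[-0.0269,-0.0334,0,0],[-0.0269,-0.0334,0,0],[-0.0269,-0.0334,0,0],[-0.0269,-0.0334,0,0],[-0.0269,-0.0334,0,0],[-0.0269,-0.0334,0.03,0]]]'
```

```text
clock: 1.1
tool_pos: [375.0, 214.6, 199.2]
tool_rot: [-180.0, -0.0, 171.6]
contact_force: [1.3, 1.3, 0.6]
opening: 85.3
finger_force: 0.0
clock: 2.1
tool_pos: [593.3, -154.4, 173.2]
tool_rot: [-179.9, 0.3, 171.6]
contact_force: [0.1, 0.2, 1.1]
opening: 85.4
finger_force: 0.0
```

```bash
python3 -m pendant '[[[0,0,0.04,0],[0,0,0.04,0],[0,0,0.04,0],[0,0,0.03,0],[0,0,0.0125,0],[0,0,0.0048,0],[0,0,0,0]]]'
python3 -m pendant '[[[0,0,0,0],[0,0,0,0],[0,0,0,0],[0,0,0,0],[0,0,0,0],[0,0,0,0]]]' 1
```

```text
clock: 2.8
tool_pos: [591.2, -152.1, 3.9]
tool_rot: [-180.0, 0.0, 171.6]
contact_force: [-0.5, -1.0, -1.0]
opening: 85.4
finger_force: 0.0
clock: 3.4
tool_pos: [590.8, -151.9, 3.4]
tool_rot: [180.0, 0.0, 171.6]
contact_force: [-0.3, -0.4, 0.0]
opening: 0.0
finger_force: 0.0
```

```bash
python3 - <<'E'
from h import *
a=snap('scene');b=snap('top')
f=lambda s,u,v:cv2.resize(s['img'][v:v+120,u:u+130],(390*1,360),interpolation=cv2.INTER_CUBIC)
save('pics/g1.png',np.hstack([f(a,120,190),f(b,290,150)]))
print(bot.state()['tool_pos'],bot.state()['opening'])
E
```

```text
[ 590.79446308 -151.93768942    3.32446144] -0.04828057674307963
```

View pics/g1.png

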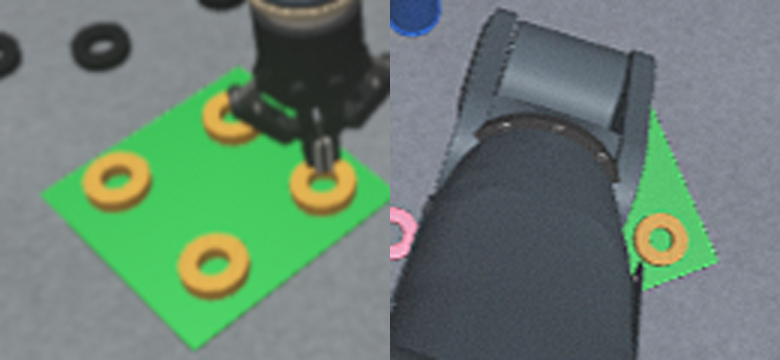

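The fingers shut right down into the ring's hole: the tips were still above the ring's top edge when they passed its rim. I'll lift, pre-open to about 64 mm, and feel downward for the mat.

```bash
python3 -m pendant '[[[0,0,-0.01,0],[0,0,-0.03,0],[0,0,0,0]]]'
python3 -m pendant '[[[0,0,0,0],[0,0,0,0],[0,0,0,0],[0,0,0,0]]]' -0.5
python3 -m pendant '[[[0,0,0.015,0],[0,0,0.015,0],[0,0,0.01,0],[0,0,0.002,0],[0,0,0,0],[0,0,0,0]]]'
```

```text
clock: 3.8
tool_pos: [593.0, -152.6, 47.3]
tool_rot: [-179.9, 0.3, 171.6]
contact_force: [0.1, -0.0, -0.6]
opening: -0.2
finger_force: 0.0
clock: 4.2
tool_pos: [590.5, -151.8, 42.7]
tool_rot: [180.0, -0.1, 171.6]
contact_force: [0.8, 1.3, -0.5]
opening: 58.1
finger_force: 0.0
clock: 4.8
tool_pos: [591.1, -152.0, 1.6]
tool_rot: [-180.0, 0.0, 171.6]
contact_force: [-0.0, 0.2, -0.3]
opening: 64.1
finger_force: 0.0
```

```bash
python3 -m pendant '[[[0,0,0.002,0],[0,0,0.002,0],[0,0,0,0]]]'
python3 -m pendant '[[[0,0,0.002,0],[0,0,0,0]]]'
python3 -m pendant '[[[0,0,0.0015,0],[0,0,0,0]]]'
```

```text
clock: 5.1
tool_pos: [590.8, -151.9, -2.8]
tool_rot: [180.0, -0.0, 171.6]
contact_force: [-0.5, 1.3, 0.4]
opening: 64.2
finger_force: 0.0
clock: 5.3
tool_pos: [590.7, -151.9, -4.9]
tool_rot: [180.0, -0.0, 171.6]
contact_force: [0.3, -0.2, -0.4]
opening: 64.0
finger_force: 0.0
clock: 5.5
tool_pos: [590.7, -151.9, -6.3]
tool_rot: [180.0, -0.0, 171.6]
contact_force: [-0.4, -0.7, 0.6]
opening: 64.0
finger_force: 0.0
```

```bash
python3 - <<'E'
from h import *
a=snap('scene')
save('pics/g2.png',cv2.resize(a['img'][190:290,130:260],(780,600),interpolation=cv2.INTER_CUBIC))
E
```

```text
(no output)
```

View pics/g2.png

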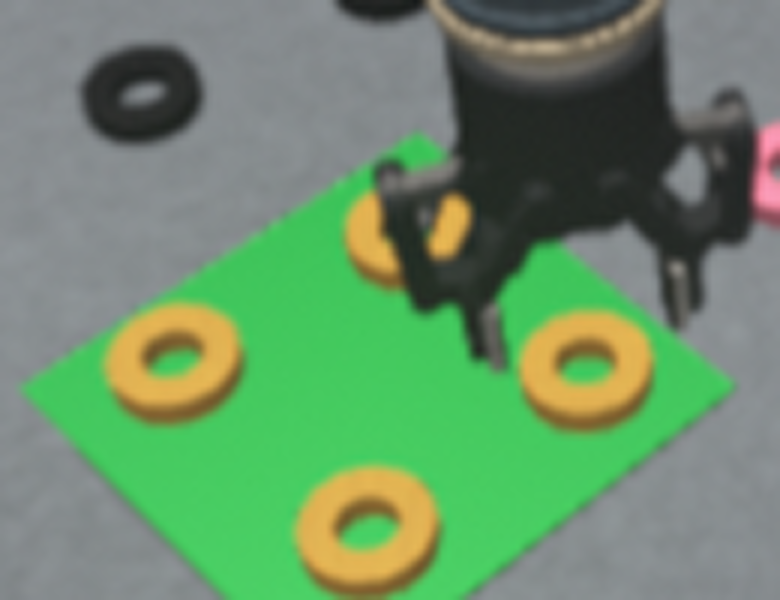

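```bash
python3 - <<'E'
from h import *
a=load('scene')
f=lambda p:((px(a,p)-[130,190])*6).round(0)
c=np.array([590.7,-151.9]); yv=np.array([.1461,.9893]); xv=np.array([.9893,-.1461])
for z in(0,5,10,15,20): print(z,[f([*(c+s*32*yv+d*11*xv),z]) for s in(-1,1) for d in(-1,1)])
print('ring',f([592,-153.5,17]))
for u,v in((490,365),(482,350),(685,325)): print(w(a,130+u/6,190+v/6).round(1))
# ring pose by depth from scene: top face z>15
P=np.array([w(a,u,v) for v in range(240,263) for u in range(214,242)]);k=(P[:,2]>13)&(P[:,2]<21); print(P[k].mean(0),k.sum())
E
```

```text
0 [array([503., 376.]), array([515., 419.]), array([661., 341.]), array([674., 382.])]
5 [array([502., 368.]), array([514., 411.]), array([660., 333.]), array([674., 374.])]
10 [array([501., 360.]), array([512., 403.]), array([660., 324.]), array([673., 366.])]
15 [array([500., 352.]), array([511., 395.]), array([659., 316.]), array([673., 358.])]
20 [array([499., 344.]), array([510., 387.]), array([659., 308.]), array([672., 349.])]
ring [583. 355.]
[ 596.2 -191.5   35.6]
[ 594.6 -193.3   43.6]
[ 609.7 -117.4   36.2]
[ 594.24086887 -154.06301943   16.15915418] 246
```

The fingertips straddle the ring but hang about 30 mm above the mat, which both depth and image row agree on. The real tips sit higher than the TCP suggests, so I keep feeling downward.

```bash
python3 -m pendant '[[[0,0,0.005,0],[0,0,0.005,0],[0,0,0.003,0],[0,0,0,0]]]'
python3 - <<'E'
from h import *
a=snap('scene')
save('pics/g3.png',cv2.resize(a['img'][200:280,170:280],(770,560),interpolation=cv2.INTER_CUBIC))
E
```

```text
clock: 5.95
tool_pos: [590.4, -151.8, -19.9]
tool_rot: [180.0, -0.1, 171.6]
contact_force: [0.4, -0.4, 0.3]
opening: 63.8
finger_force: 0.0
```

View pics/g3.png

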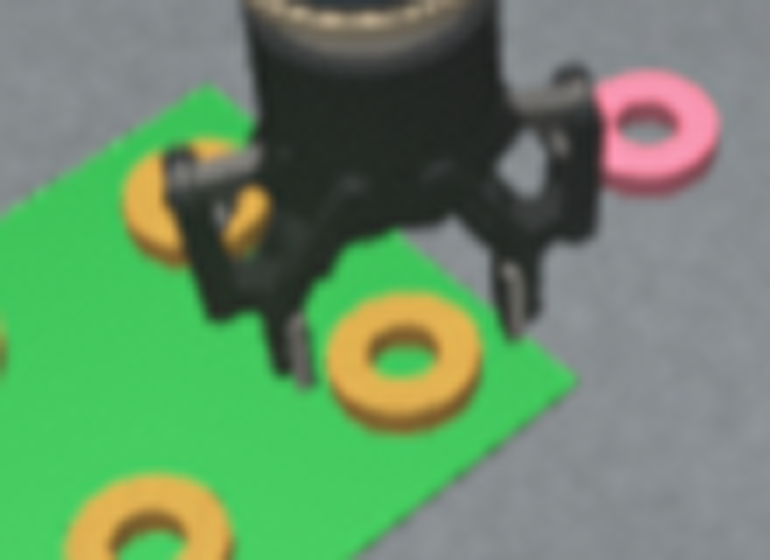

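Tips are now about 18 mm above the table, either side of the ring. I'll go 10 mm lower and close.

```bash
python3 -m pendant '[[[0,0,0.005,0],[0,0,0.005,0],[0,0,0,0]]]'
python3 -m pendant '[[[0,0,0,0],[0,0,0,0],[0,0,0,0],[0,0,0,0]]]' 1
```

```text
clock: 6.3
tool_pos: [590.3, -151.8, -30.0]
tool_rot: [180.0, -0.1, 171.6]
contact_force: [-0.5, -0.0, 0.3]
opening: 64.3
finger_force: 0.0
clock: 6.7
tool_pos: [590.8, -152.0, -28.6]
tool_rot: [-180.0, -0.0, 171.6]
contact_force: [-3.2, 0.5, 4.9]
opening: 49.2
finger_force: 61.2
```

```bash
python3 - <<'E'
from h import *
a=load('scene')  # g3 moment, TCP -19.9
def cloud(s):
    P=np.array([[*w(s,u,v),u,v,*s['img'][v,u]] for v in range(205,275) for u in range(185,260) if s['z_map'][v,u]>0]); return P
def rep(s):
    P=cloud(s); dark=(P[:,5:8].max(1)<110)
    for lo,hi in((8,16),(16,22),(22,28),(28,36),(36,45),(45,60),(60,80)):
        for nm,sel in(('L',P[:,1]<-165),('R',P[:,1]>-140)):
            k=dark&sel&(P[:,2]>lo)&(P[:,2]<hi)
            if k.sum()>1: print(lo,nm,k.sum(),P[k,:2].min(0).round(0),P[k,:2].max(0).round(0))
    hsv=cv2.cvtColor(s['img'],cv2.COLOR_RGB2HSV)
    b=[(cv2.inRange(hsv,(8,100,60),(25,255,255))[int(p[4]),int(p[3])]>0)and 14<p[2]<22 and p[0]>560 for p in P]; b=np.array(b)
    print('ring top',P[b,:3].mean(0),P[b,:3].min(0),P[b,:3].max(0))
rep(a);print('now');rep(snap('scene'))
E
```

```text
8 L 4 [ 506. -183.] [ 518. -171.]
16 R 2 [ 587. -121.] [ 598. -119.]
22 L 6 [ 591. -195.] [ 597. -187.]
22 R 6 [ 589. -121.] [ 607. -112.]
28 L 12 [ 591. -197.] [ 599. -189.]
28 R 19 [ 589. -122.] [ 610. -108.]
36 L 12 [ 590. -198.] [ 598. -188.]
36 R 17 [ 590. -122.] [ 608. -108.]
45 L 21 [ 591. -201.] [ 598. -188.]
45 R 24 [ 592. -122.] [ 611. -110.]
60 L 116 [ 573. -217.] [ 604. -180.]
60 R 109 [ 586. -129.] [614. -91.]
ring top [ 601.18279475 -179.44829391   16.26282259] [ 570.6464203  -263.67034913   14.0523194 ] [ 633.58348056 -130.64258415   19.37295385]
now
8 L 9 [ 512. -183.] [ 600. -176.]
8 R 4 [ 603. -129.] [ 607. -119.]
16 L 13 [ 515. -190.] [ 600. -179.]
16 R 11 [ 596. -128.] [ 607. -116.]
22 L 10 [ 590. -191.] [ 600. -180.]
22 R 13 [ 588. -130.] [ 608. -116.]
28 L 12 [ 589. -191.] [ 599. -182.]
28 R 17 [ 589. -129.] [ 609. -115.]
36 L 7 [ 591. -191.] [ 598. -183.]
36 R 14 [ 590. -129.] [ 608. -118.]
45 L 67 [ 579. -209.] [ 602. -178.]
45 R 55 [ 590. -131.] [614. -98.]
60 L 99 [ 575. -214.] [ 607. -174.]
60 R 112 [ 588. -140.] [614. -92.]
ring top [ 601.79589171 -177.21816792   16.2382028 ] [ 569.51626727 -263.64510681   14.00874189] [ 633.31331521 -127.60431965   20.4983019 ]
```

```bash
python3 -m pendant '[[[0,0,0,0],[0,0,0,0],[0,0,0,0],[-0.0035,0,-0.002,0]]]' -0.5
python3 -m pendant '[[[0,0,0,8.2],[0,0,0,8.2],[0,0,0,8.2],[0,0,0,8.2],[0,0,0,8.2],[0,0,0,8.2],[0,0,0,8.2],[0,0,0,8.2],[0,0,0,8.2],[0,0,0,8.2]]]'
python3 -m pendant '[[[0,0,0,8],[0,0,0,0]]]'
python3 -m pendant '[[[0,0,0,0],[0,0,0,0],[0,0,0,0],[0,0,0,0]]]' 1
```

```text
clock: 7.15
tool_pos: [594.0, -152.3, -27.4]
tool_rot: [180.0, -0.0, 171.6]
contact_force: [-0.3, -0.2, -0.5]
opening: 63.9
finger_force: 0.0
clock: 8.15
tool_pos: [594.6, -152.5, -27.0]
tool_rot: [180.0, 0.0, 89.3]
contact_force: [0.7, 1.1, 0.1]
opening: 64.1
finger_force: 0.0
clock: 8.35
tool_pos: [594.6, -152.5, -27.0]
tool_rot: [180.0, 0.0, 81.5]
contact_force: [-0.2, 0.1, 0.0]
opening: 64.0
finger_force: 0.0
clock: 8.75
tool_pos: [594.3, -152.4, -26.5]
tool_rot: [-180.0, 0.0, 81.8]
contact_force: [-3.9, 0.8, 8.9]
opening: 48.8
finger_force: 61.2
```

```bash
python3 -m pendant '[[[0,0,-0.004,0],[0,0,-0.006,0],[0,0,-0.02,0],[0,0,-0.04,0],[0,0,-0.05,0],[0,0,-0.05,0],[0,0,-0.01,0],[0,0,0,0]]]'
python3 -m pendant '[[[0.02,-0.0088,0,0],[0.039,-0.0171,0,0],[0.039,-0.0171,0,0],[0.039,-0.0171,0,0],[0.039,-0.0171,0,0],[0.039,-0.0171,0,0],[0.039,-0.0171,0,0],[0.039,-0.0171,0,0],[0.019,-0.0083,0,0],[0,0,0,0]]]'
python3 - <<'E'
from h import *
a=snap('scene');b=snap('top'); s=bot.state(); print(s['tool_pos'],s['contact_force'],s['torque'])
f=lambda s,u,v:cv2.resize(s['img'][v:v+90,u:u+70],(350,450),interpolation=cv2.INTER_CUBIC)
save('pics/s1.png',np.hstack([f(a,300,105),f(b,175,175)]))
E
```

```text
clock: 9.55
tool_pos: [595.1, -152.7, 154.8]
tool_rot: [179.8, 0.0, 81.6]
contact_force: [1.1, 1.2, -2.9]
opening: 48.8
finger_force: 62.8
clock: 10.55
tool_pos: [502.7, 178.2, 150.7]
tool_rot: [-179.8, 0.1, 81.8]
contact_force: [-0.1, 0.4, -1.5]
opening: 48.6
finger_force: 62.8
[503.81834489 175.97695455 151.23996069] [ 0.49714337 -0.11230849 -2.03241997] [0.00234932 0.04221278 0.0369819 ]
```

View pics/s1.png

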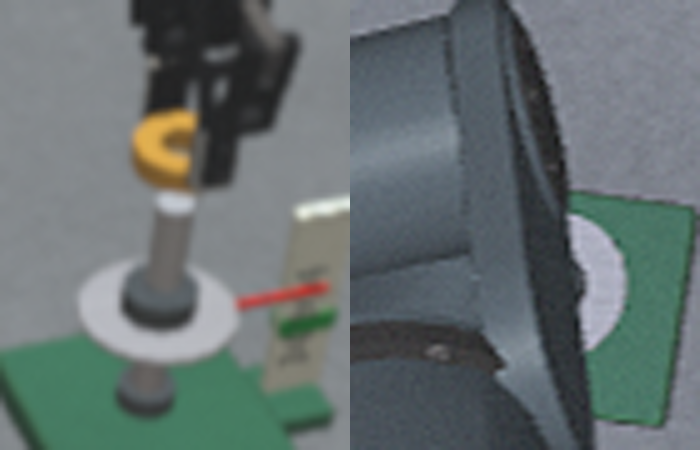

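The ring is held level above the stem; ring centre is near (165,150) and stem top near (175,200). Next I compare silhouettes to get the lateral offset.

```bash
cat >> h.py <<'E'
def disc(s,x,y,z,r):
    t=np.linspace(0,2*np.pi,72,endpoint=False)
    return np.array([px(s,[x+r*np.cos(k),y+r*np.sin(k),z]) for k in t])
E
python3 - <<'E'
from h import *
a=load('scene'); S=8
big=cv2.resize(a['img'],None,fx=S,fy=S,interpolation=cv2.INTER_CUBIC)  # pixel center: U=(u+.5)*S-.5
hsv=cv2.cvtColor(big,cv2.COLOR_RGB2HSV)
m=cv2.inRange(hsv,(8,100,60),(25,255,255)); m[:110*S]=0;m[150*S:]=0;m[:,:300*S]=0;m[:,370*S:]=0
v,u=np.nonzero(m); print('ring obs: left',(u.min()+.5)/S-.5,'bottom',(v.max()+.5)/S-.5,'top',(v.min()+.5)/S-.5)
x,y,z=503.8,176,180.7
A=np.vstack([disc(a,x,y,z,26),disc(a,x,y,z+14,26)]); print('pred',A[:,0].min(),A[:,1].max(),A[:,1].min())
J=lambda d:np.vstack([disc(a,x+d[0],y+d[1],z+d[2],26),disc(a,x+d[0],y+d[1],z+14+d[2],26)])
for d in((5,0,0),(0,5,0),(0,0,5)):
    B=J(d); print(d,B[:,0].min()-A[:,0].min(),B[:,1].max()-A[:,1].max())
g=cv2.cvtColor(big,cv2.COLOR_RGB2GRAY)
# stem edges: rows below the top
for r in(147,149,152,155,158):
    row=g[int((r+.5)*S),325*S:345*S].astype(int); dr=np.gradient(cv2.GaussianBlur(row.astype(np.float32)[None],(0,0),4)[0])
    print(r,325+(np.argmin(dr)+.5)/S-.5,325+(np.argmax(dr)+.5)/S-.5, np.abs(dr).max().round(1))
def edges(x,y,r):
    P=np.vstack([disc(a,x,y,zz,10) for zz in np.arange(112,158,1)]); k=abs(P[:,1]-r)<.6; return P[k,0].min(),P[k,0].max()
for c in((504.5,176),(509.5,176),(504.5,181)): print(c,[np.round(edges(*c,r),1) for r in(149,155)], disc(a,*c,157,10).mean(0), disc(a,*c,157,10).min(0),disc(a,*c,157,10).max(0))
col=g[141*S:150*S,int(335.5*S)].astype(int); print(col[::4])
E
```

```text
ring obs: left 326.1875 bottom 142.1875 top 125.8125
pred 325.1296807410048 143.27551890354377 126.23368581860953
(5, 0, 0) 1.056167198990238 1.1212157735895971
(0, 5, 0) 1.7439349172387324 -0.5050982915838063
(0, 0, 5) 0.21331738701087488 -1.7106587912894327
147 337.1875 332.3125 2.3
149 330.3125 338.1875 2.2
152 329.6875 337.5625 2.0
155 329.4375 337.3125 2.5
158 326.0625 336.6875 3.0
(504.5, 176) [array([330. , 338.3]), array([329.2, 337.3])] [334.72463631 145.07784346] [330.70625146 142.70441046] [338.74297192 147.46808859]
(509.5, 176) [array([331.2, 339.5]), array([330.4, 338.6])] [335.79462232 146.16606155] [331.76333131 143.77732063] [339.82614593 148.57177686]
(504.5, 181) [array([331.7, 339.9]), array([330.8, 338.9])] [336.42599372 144.58694528] [332.41393779 142.22091686] [340.43863115 146.96970465]
[ 96  95  96 107 124 147 166 183 193 197 199 191 179 159 137 118 108 104]
```

```bash
python3 - <<'E'
from h import *
a=load('scene')
Z=lambda pts:np.array([w(a,300+x/5,105+y/5) for x,y in pts])
for n,p in(('disc',[(95,310),(105,325),(130,340),(160,345),(200,335),(220,310),(215,290),(100,295)]),('boss',[(140,277),(140,283),(185,283)]),('house',[(50,380),(60,420),(100,430),(200,400),(220,420),(180,430)]),('stemtop',[(170,200),(175,200),(180,200),(175,197),(175,204)]),('boardtop',[(305,210),(325,207),(340,205)]),('band',[(300,324),(310,320),(320,318),(330,316)]),('ptr',[(262,299),(280,296),(300,292),(320,288)])):
    Q=Z(p); print(n,np.median(Q,0).round(1),Q[:,2].round(0))
E
```

```text
disc [514.7 156.4  90.9] [91. 91. 92. 91. 91. 91. 91. 89.]
boss [500.9 167.5 106.1] [106. 106. 108.]
house [518.7 159.4  27.2] [29. 27. 28. 26. 27. 26.]
stemtop [504.3 177.  155.4] [155. 157. 156. 154. 155.]
boardtop [514.6 265.4 131.6] [132. 133. 131.]
band [520.3 266.2  60.6] [ 55.  60.  61. 751.]
ptr [521.9 246.9  87.3] [89. 88. 87. 76.]
```

```bash
cat >> h.py <<'E'
def red(s):
    hsv=cv2.cvtColor(s['img'],cv2.COLOR_RGB2HSV)
    m=cv2.inRange(hsv,(0,150,90),(6,255,255))|cv2.inRange(hsv,(172,150,90),(180,255,255))
    m[:140]=0;m[215:]=0;m[:,:345]=0;m[:,372:]=0
    v,u=np.nonzero(m); return len(v),round(u.mean(),2),round(v.mean(),2)
def look():
    s=bot.state(); a=snap('scene')
    print('t',round(s['clock'],2),'pos',s['tool_pos'].round(1),'F',s['contact_force'].round(1),'M',s['torque'].round(2),'open',round(s['opening'],1),'red',red(a))
E
python3 -c "
from h import *
print(red(load('scene')))"
python3 -m pendant '[[[-0.001,0,0.01,0],[0,0,0.01,0],[0,0,0.004,0],[0,0,0,0]]]'; python3 -c "
from h import *
look()"
python3 -m pendant '[[[0,0,0.003,0],[0,0,0.003,0],[0,0,0.003,0],[0,0,0,0],[0,0,0,0]]]'; python3 -c "
from h import *
look()"
```

```text
(14, np.float64(359.14), np.float64(163.0))
clock: 11.05
tool_pos: [504.1, 174.6, 127.7]
tool_rot: [-179.9, 0.0, 81.5]
contact_force: [0.3, 0.7, -2.1]
opening: 48.9
finger_force: 62.8
t 11.05 pos [504.1 174.6 127.7] F [ 0.3  0.7 -2.1] M [ 0.   -0.03  0.02] open 48.9 red (16, np.float64(358.0), np.float64(163.31))
clock: 11.6
tool_pos: [504.5, 175.3, 119.9]
tool_rot: [180.0, 0.0, 81.6]
contact_force: [0.9, -0.7, -0.9]
opening: 48.5
finger_force: 62.9
t 11.6 pos [504.5 175.3 119.9] F [ 0.9 -0.7 -0.9] M [-0.06 -0.03 -0.02] open 48.5 red (13, np.float64(358.54), np.float64(165.08))
```

```bash
cat >> h.py <<'E'
def hoff(a,zr,x,y,rows,ring0=(330,)):
    """px offset (obs-model) of held ring's left edge and of stem centre for model centre x,y"""
    S=8; big=cv2.resize(a['img'],None,fx=S,fy=S,interpolation=cv2.INTER_CUBIC)
    hsv=cv2.cvtColor(big,cv2.COLOR_RGB2HSV); m=cv2.inRange(hsv,(8,100,60),(25,255,255))
    M=m.copy(); M[:110*S]=0;M[175*S:]=0;M[:,:300*S]=0;M[:,370*S:]=0
    v,u=np.nonzero(M); L=(u.min()+.5)/S-.5; B=(v.max()+.5)/S-.5
    A=np.vstack([disc(a,x,y,zr,26),disc(a,x,y,zr+14,26)])
    g=cv2.GaussianBlur(cv2.cvtColor(big,cv2.COLOR_RGB2GRAY).astype(np.float32),(0,0),4); o=[]
    for r in rows:
        d=np.gradient(g[int((r+.5)*S),325*S:345*S]); i=np.argmin(d[:9*S]); j=np.argmax(d[7*S:])+7*S
        P=np.vstack([disc(a,x,y,zz,10) for zz in np.arange(100,158,.5)]); k=abs(P[:,1]-r)<.4
        o.append(round(325+((i+j)/2+.5)/S-.5-(P[k,0].min()+P[k,0].max())/2,2))
    return round(L-A[:,0].min(),2),round(B-A[:,1].max(),2),o
E
python3 - <<'E'
from h import *
a=load('scene'); print(hoff(a,149.4,504.5,175.3,range(152,164,2)))
# mask shrink on a mat ring
S=8; big=cv2.resize(a['img'],None,fx=S,fy=S,interpolation=cv2.INTER_CUBIC)
m=cv2.inRange(cv2.cvtColor(big,cv2.COLOR_RGB2HSV),(8,100,60),(25,255,255)); m[:210*S]=0;m[300*S:]=0;m[:,:130*S]=0;m[:,260*S:]=0
n,l,st,ce=cv2.connectedComponentsWithStats(m)
for i in range(1,n):
    if st[i,4]>4000:
        c=w(a,*((ce[i]+.5)/S-.5),11); A=np.vstack([disc(a,c[0],c[1],z,26) for z in(3,17)])
        print(st[i,2:4]/S,np.ptp(A,0), st[i,0]/S-.5-A[:,0].min(), (st[i,1]+st[i,3])/S-.5-A[:,1].max())
E
```

```text
(np.float64(0.46), np.float64(11.62), [np.float64(1.14), np.float64(1.37), np.float64(0.3), np.float64(0.16), np.float64(-1.05), np.float64(-0.81)])
[20.25 17.  ] [21.90274747 19.44224845] 0.8740735181168873 -1.6029680960763812
[21.5  18.75] [23.63241617 21.03600361] 1.0222091679559924 -1.4690010779560794
[22.75  20.875] [24.57152206 23.16754319] 0.8954718815168121 -1.503981163251467
```

```bash
python3 -m pendant '[[[0.001,0,0,0],[0,0,0,0]]]' >/dev/null; python3 -c "
from h import *
look()"
python3 -m pendant '[[[0.001,0,0,0],[0,0,0,0]]]'>/dev/null; python3 -c "
from h import *
look()"
python3 -m pendant '[[[0.001,0,0,0],[0,0,0,0]]]'>/dev/null; python3 -c "
from h import *
look()"
```

```text
t 11.85 pos [504.6 176.3 119.9] F [ 1.1 -0.2 -0.7] M [-0.1   0.06  0.06] open 48.7 red (13, np.float64(358.54), np.float64(165.08))
t 12.1 pos [504.8 177.3 119.8] F [ 0.1 -1.2 -0.2] M [-0.13  0.03 -0.01] open 48.5 red (12, np.float64(358.92), np.float64(165.0))
t 12.35 pos [504.9 178.3 119.8] F [-0.6 -0.3 -0.1] M [-0.08  0.04 -0.01] open 48.5 red (12, np.float64(359.5), np.float64(164.83))
```

```bash
L='from h import *
look()'
python3 -m pendant '[[[-0.001,-0.0015,0,0],[0,0,0,0]]]' >/dev/null; python3 -c "$L"
python3 -m pendant '[[[0,-0.0015,0,0],[0,0,0,0]]]'>/dev/null; python3 -c "$L"
python3 -m pendant '[[[-0.0015,0,0,0],[0,0,0,0]]]'>/dev/null; python3 -c "$L"
```

```text
t 12.6 pos [503.2 177.4 119.9] F [ 0.   0.7 -0.2] M [0.04 0.02 0.01] open 48.7 red (14, np.float64(357.86), np.float64(165.21))
t 12.85 pos [501.4 177.7 119.7] F [ 0.2  0.7 -2.7] M [ 0.01 -0.02 -0.07] open 48.8 red (13, np.float64(358.62), np.float64(163.85))
t 13.1 pos [501.4 176.9 119.8] F [-1.7  6.7 -1.9] M [ 1.19  0.2  -0.05] open 49.1 red (15, np.float64(358.67), np.float64(163.33))
```

Threaded: the pointer sprang back up, and there is a lateral force at the −y limit. Now I feel for the centre.

```bash
L='from h import *
look()'
python3 -m pendant '[[[0.003,0,0,0],[0,0,0,0]]]' >/dev/null; python3 -c "$L"
python3 -m pendant '[[[0,-0.002,0,0],[0,0,0,0]]]'>/dev/null; python3 -c "$L"
python3 -m pendant '[[[0,0.003,0,0],[0,0,0,0]]]'>/dev/null; python3 -c "$L"
```

```text
t 13.35 pos [502.  179.2 119.8] F [-0.4  0.1 -1.3] M [0.03 0.02 0.03] open 48.8 red (14, np.float64(359.14), np.float64(162.93))
t 13.6 pos [499.8 179.3 119.8] F [ 1.3 -0.6 -1.9] M [-0.04 -0.01 -0.04] open 48.4 red (13, np.float64(359.08), np.float64(163.08))
t 13.85 pos [502.4 178.9 119.5] F [-3.4  1.4 -1.3] M [0.15 0.54 0.01] open 48.7 red (16, np.float64(358.0), np.float64(163.31))
```

```bash
L='from h import *
look()'
python3 -m pendant '[[[0,-0.0023,0,0],[0,0,0.005,0],[0,0,0.008,0],[0,0,0.005,0],[0,0,0,0]]]' >/dev/null; python3 -c "$L"
python3 -m pendant '[[[0,0,0.005,0],[0,0,0.007,0],[0,0,0.005,0],[0,0,0.003,0],[0,0,0,0]]]' >/dev/null; python3 -c "$L"
```

```text
t 14.4 pos [500.3 179.1 100.8] F [ 0.5  1.5 -1.8] M [-0.04 -0.08 -0.01] open 48.3 red (16, np.float64(358.69), np.float64(163.06))
t 14.95 pos [500.4 179.2  81.3] F [ 0.4 -0.8 -2.3] M [-0.05 -0.02 -0.01] open 48.6 red (16, np.float64(358.69), np.float64(163.06))
```

```bash
L='from h import *
look()'
python3 -m pendant '[[[0,0,0.002,0],[0,0,0.002,0],[0,0,0.002,0],[0,0,0,0]]]' >/dev/null; python3 -c "$L"
python3 -m pendant '[[[0,0,0.002,0],[0,0,0.002,0],[0,0,0,0]]]' >/dev/null; python3 -c "$L"
python3 -m pendant '[[[0,0,0.0015,0],[0,0,0.0015,0],[0,0,0,0],[0,0,0,0]]]' >/dev/null; python3 -c "$L"
```

```text
t 15.4 pos [500.6 179.3  75.6] F [-0.4 -0.9 -0.4] M [0.01 0.03 0.04] open 48.6 red (12, np.float64(358.83), np.float64(163.5))
t 15.75 pos [500.7 179.3  71.6] F [-0.5 -0.3 -0.8] M [0.03 0.02 0.08] open 48.7 red (16, np.float64(357.19), np.float64(165.06))
t 16.2 pos [500.7 179.3  68.8] F [ 0.8  0.1 -1.2] M [ 0.02  0.06 -0.03] open 48.5 red (19, np.float64(357.47), np.float64(165.68))
```

```bash
L='from h import *
look()'
python3 -m pendant '[[[0,0,0.001,0],[0,0,0,0],[0,0,0,0]]]' >/dev/null; python3 -c "$L"
python3 -m pendant '[[[0,0,0,0],[0,0,0,0],[0,0,0,0],[0,0,0,0]]]' -0.5
python3 -m pendant '[[[0,0,-0.01,0],[0,0,-0.03,0],[0,0,-0.05,0],[0,0,-0.03,0],[0,0,0,0]]]'; python3 - <<'E'
from h import *
look(); a=load('scene')
f=lambda s,u,v:cv2.resize(s['img'][v:v+90,u:u+90],(540,540),interpolation=cv2.INTER_CUBIC)
save('pics/s2.png',f(a,290,120))
E
```

```text
t 16.55 pos [500.8 179.4  67.9] F [0.2 0.6 0.3] M [-0.04  0.04 -0.02] open 48.4 red (16, np.float64(357.88), np.float64(165.81))
clock: 17.0
tool_pos: [500.8, 179.3, 67.9]
tool_rot: [180.0, -0.0, 81.6]
contact_force: [0.0, -0.3, 0.2]
opening: 63.8
finger_force: 0.0
clock: 17.5
tool_pos: [502.8, 179.9, 192.9]
tool_rot: [179.6, -0.2, 81.6]
contact_force: [-0.6, -0.1, -0.9]
opening: 64.2
finger_force: 0.0
t 17.5 pos [502.8 179.9 192.9] F [-0.6 -0.1 -0.9] M [-0.03  0.02  0.01] open 64.2 red (13, np.float64(358.85), np.float64(165.85))
```

View pics/s2.png

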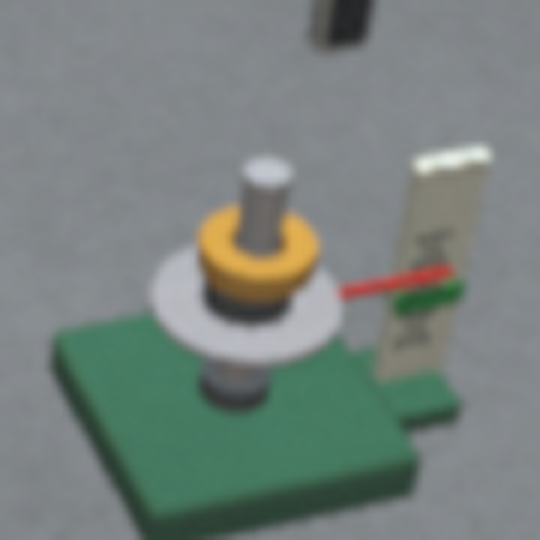

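Ring 1 sits level on the boss around the stem (263,240). The pointer at (450,271) is just above the band (430,297). Now ring 2 at about (496,-193).

```bash
python3 -m pendant '[[[0,0,0,-8.2],[0,0,0,-8.2],[0,0,0,-8.2],[0,0,0,-8.2],[0,0,0,-8.2],[0,0,0,-8.2],[0,0,0,-8.2],[0,0,0,-8.2],[0,0,0,-8.2],[0,0,0,-8.2]]]'
python3 -m pendant '[[[0,0,0,-8],[-0.0062,-0.0461,0,0],[-0.0062,-0.0461,0,0],[-0.0062,-0.0461,0,0],[-0.0062,-0.0461,0,0],[-0.0062,-0.0461,0,0],[-0.0062,-0.0461,0,0],[-0.0062,-0.0461,0,0],[-0.0062,-0.0461,0,0],[0,0,0,0]]]'
python3 -m pendant '[[[0,0,0.04,0],[0,0,0.04,0],[0,0,0.04,0],[0,0,0.03,0],[0,0,0,0],[0,0,0,0]]]'; python3 - <<'E'
from h import *
look(); a=load('scene')
hsv=cv2.cvtColor(a['img'],cv2.COLOR_RGB2HSV)
m=cv2.inRange(hsv,(8,100,60),(25,255,255)); m[:210]=0;m[300:]=0;m[:,:130]=0;m[:,260:]=0
n,l,st,ce=cv2.connectedComponentsWithStats(m)
for i in range(1,n):
    if st[i,4]>60: print('scene ring',st[i,4],w(a,*ce[i],12).round(1))
E
```

```text
clock: 18.55
tool_pos: [500.0, 179.1, 186.7]
tool_rot: [-179.9, -0.1, 163.9]
contact_force: [-0.6, -0.3, 0.7]
opening: 64.0
finger_force: 0.0
clock: 19.55
tool_pos: [494.9, -197.0, 186.7]
tool_rot: [-180.0, -0.1, 171.3]
contact_force: [-1.2, 0.5, 0.2]
opening: 63.9
finger_force: 0.0
clock: 20.15
tool_pos: [495.6, -192.3, 38.0]
tool_rot: [180.0, -0.1, 171.6]
contact_force: [1.2, 1.5, 0.4]
opening: 64.0
finger_force: 0.0
t 20.15 pos [ 495.6 -192.3   38. ] F [1.2 1.5 0.4] M [0.05 0.01 0.05] open 64.0 red (12, np.float64(358.83), np.float64(165.92))
scene ring 234 [ 496.3 -194.5   12. ]
scene ring 273 [ 523.  -298.9   12. ]
scene ring 312 [ 631.6 -254.9   12. ]
```

```bash
python3 -m pendant '[[[0,-0.0015,0.03,0],[0,0,0.02,0],[0,0,0.01,0],[0,0,0.0045,0],[0,0,0,0]]]'
python3 -m pendant '[[[0,0,0,0],[0,0,0,0],[0,0,0,0],[0,0,0,0]]]' 1
python3 -m pendant '[[[0,0,0,0],[0,0,0,0],[0,0,0,0]]]' -0.5
python3 -m pendant '[[[0,0,0,8.2],[0,0,0,8.2],[0,0,0,8.2],[0,0,0,8.2],[0,0,0,8.2],[0,0,0,8.2],[0,0,0,8.2],[0,0,0,8.2],[0,0,0,8.2],[0,0,0,8.2]]]'
python3 -m pendant '[[[0,0,0,8],[0,0,0,0]]]'
python3 -m pendant '[[[0,0,0,0],[0,0,0,0],[0,0,0,0],[0,0,0,0]]]' 1
```

```text
clock: 20.7
tool_pos: [496.1, -194.4, -25.9]
tool_rot: [-180.0, 0.1, 171.6]
contact_force: [0.6, -0.5, -0.7]
opening: 64.2
finger_force: 0.0
clock: 21.1
tool_pos: [496.3, -194.5, -24.9]
tool_rot: [-180.0, 0.1, 171.6]
contact_force: [-2.8, 1.7, 12.3]
opening: 48.4
finger_force: 59.8
clock: 21.4
tool_pos: [495.8, -194.3, -26.4]
tool_rot: [-180.0, 0.0, 171.6]
contact_force: [0.7, -0.5, -0.3]
opening: 64.0
finger_force: 0.0
clock: 22.4
tool_pos: [495.6, -194.3, -26.6]
tool_rot: [180.0, 0.0, 89.2]
contact_force: [0.5, -0.5, 0.9]
opening: 64.2
finger_force: 0.0
clock: 22.6
tool_pos: [495.6, -194.3, -26.6]
tool_rot: [-180.0, 0.0, 81.5]
contact_force: [0.6, -0.3, -0.5]
opening: 63.8
finger_force: 0.0
clock: 23.0
tool_pos: [495.3, -194.2, -25.9]
tool_rot: [-180.0, -0.0, 81.8]
contact_force: [-4.0, 1.5, 13.5]
opening: 48.9
finger_force: 59.7
```

```bash
python3 -m pendant '[[[0,0,-0.004,0],[0,0,-0.008,0],[0,0,-0.02,0],[0,0,-0.04,0],[0,0,-0.05,0],[0,0,-0.05,0],[0,0,-0.01,0],[0,0,0,0]]]'
python3 -m pendant '[[[0.0232,-0.0031,0,0],[0.0463,-0.0062,0,0],[0.0463,-0.0062,0,0],[0.0463,-0.0062,0,0],[0.0463,-0.0062,0,0],[0.0463,-0.0062,0,0],[0.0463,-0.0062,0,0],[0.0463,-0.0062,0,0],[0.0232,-0.0031,0,0],[0,0,0,0]]]'
python3 -m pendant '[[[0,0,0.01,0],[0,0,0.01,0],[0,0,0.01,0],[0,0,0,0],[0,0,0,0]]]';python3 -c "
from h import *
look()"
```

```text
clock: 23.8
tool_pos: [496.3, -194.6, 157.2]
tool_rot: [179.8, 0.1, 81.7]
contact_force: [0.4, 0.2, -3.0]
opening: 48.7
finger_force: 62.8
clock: 24.8
tool_pos: [499.4, 182.0, 153.1]
tool_rot: [-179.8, 0.1, 81.8]
contact_force: [-0.0, -0.5, -1.2]
opening: 48.9
finger_force: 62.8
clock: 25.3
tool_pos: [500.7, 179.0, 125.0]
tool_rot: [-180.0, 0.0, 81.5]
contact_force: [-1.1, -0.5, -1.5]
opening: 48.9
finger_force: 62.8
t 25.3 pos [500.7 179.  125. ] F [-1.1 -0.5 -1.5] M [ 0.01 -0.01  0.01] open 48.9 red (13, np.float64(358.85), np.float64(165.85))
```

```bash
L='from h import *
look()'
python3 -m pendant '[[[0.0003,-0.0004,0.005,0],[0,0,0.005,0],[0,0,0.003,0],[0,0,0.002,0],[0,0,0,0]]]' >/dev/null;python3 -c "$L"
```

```text
t 25.85 pos [500.3 179.9 110. ] F [ 0.4 -0.1 -2.4] M [-0.01  0.03 -0.01] open 49.0 red (13, np.float64(358.85), np.float64(165.85))
```

```bash
L='from h import *
look()'
python3 -m pendant '[[[0,0,0.003,0],[0,0,0.003,0],[0,0,0,0]]]' >/dev/null;python3 -c "$L"
python3 -m pendant '[[[0,0,0.003,0],[0,0,0.003,0],[0,0,0.004,0],[0,0,0,0]]]' >/dev/null;python3 -c "$L"
```

```text
t 26.2 pos [500.2 179.8 103.9] F [-0.7 -1.  -1.6] M [-0.02 -0.03 -0.02] open 48.5 red (12, np.float64(358.83), np.float64(165.92))
t 26.65 pos [500.1 179.8  93.7] F [ 0.4  0.5 -1.7] M [-0.02 -0.   -0.01] open 48.8 red (13, np.float64(358.62), np.float64(165.92))
```

```bash
L='from h import *
look()'
python3 -m pendant '[[[0,0,0.004,0],[0,0,0.003,0],[0,0,0.002,0],[0,0,0.002,0],[0,0,0,0]]]' >/dev/null;python3 -c "$L"
python3 -m pendant '[[[0,0,0.002,0],[0,0,0.002,0],[0,0,0.002,0],[0,0,0,0]]]' >/dev/null;python3 -c "$L"
python3 -m pendant '[[[0,0,0.002,0],[0,0,0.002,0],[0,0,0,0]]]' >/dev/null;python3 -c "$L"
```

```text
t 27.2 pos [500.3 179.8  83.1] F [-0.3 -0.1 -2. ] M [-0.01 -0.01  0.04] open 48.5 red (14, np.float64(358.64), np.float64(165.86))
t 27.65 pos [500.4 179.9  77.1] F [-0.2 -0.2 -0.7] M [0.01 0.   0.02] open 48.8 red (17, np.float64(358.18), np.float64(167.35))
t 28.0 pos [500.4 179.9  73.1] F [-0.2 -0.5  0.1] M [ 0.03  0.06 -0.03] open 48.5 red (11, np.float64(358.55), np.float64(168.55))
```

```bash
python3 -m pendant '[[[0,0,0.0005,0],[0,0,0,0],[0,0,0,0],[0,0,0,0],[0,0,0,0]]]' -0.5
python3 -m pendant '[[[0,0,-0.01,0],[0,0,-0.03,0],[0,0,-0.05,0],[0,0,-0.03,0],[0,0,0,0]]]'; python3 - <<'E'
from h import *
look(); a=load('scene')
f=lambda s,u,v:cv2.resize(s['img'][v:v+60,u:u+80],(800,600),interpolation=cv2.INTER_CUBIC)
save('pics/s3.png',f(a,310,140))
E
```

```text
clock: 28.55
tool_pos: [500.4, 179.9, 72.8]
tool_rot: [180.0, 0.0, 81.6]
contact_force: [-1.0, -0.6, 0.0]
opening: 63.8
finger_force: 0.0
clock: 29.05
tool_pos: [502.5, 180.5, 197.9]
tool_rot: [179.6, -0.2, 81.6]
contact_force: [0.9, -1.4, -0.7]
opening: 64.1
finger_force: 0.0
t 29.05 pos [502.5 180.5 197.9] F [ 0.9 -1.4 -0.7] M [0.01 0.01 0.01] open 64.1 red (20, np.float64(356.25), np.float64(169.2))
```

View pics/s3.png

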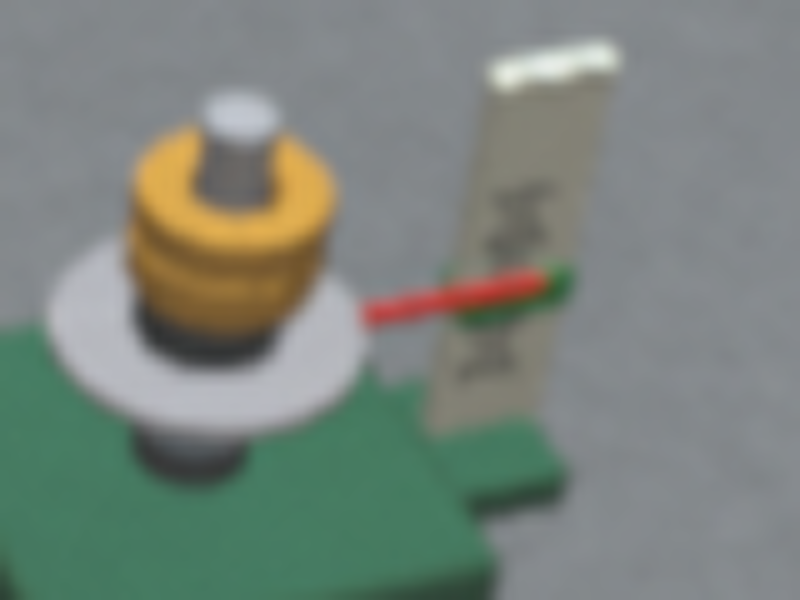

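```bash
python3 - <<'E'
from h import *
from scipy.optimize import least_squares
a=load('scene')
def Z(pts,s,u0,v0): return np.array([w(a,u0+(x-s/2+.5)/s,v0+(y-s/2+.5)/s) for x,y in pts])
M={'disc':[(70,300),(80,350),(110,380),(150,395),(200,410),(260,395),(310,380),(340,340),(345,300),(75,270)],'house':[(50,400),(50,500),(100,560),(300,470),(330,520),(400,560),(250,540)],'table':[(700,100),(700,300),(650,450),(50,50),(300,40),(600,560)],'ringtop':[(160,180),(170,215),(200,235),(250,240),(300,225),(320,190),(300,160)],'stemtop':[(230,115),(245,115),(240,122),(255,118),(238,108)],'boardtop':[(510,68),(560,60),(600,58),(530,65)],'boardface':[(500,120),(560,110),(580,200),(460,400),(520,150)],'ptr':[(375,313),(400,308),(420,304),(450,300),(480,294),(520,288)]}
for k,p in M.items():
    Q=Z(p,10,310,140); print(k,np.median(Q,0).round(1),Q[:,2].round(1))
Q=Z(M['boardface'],10,310,140); print(Q.round(0)); print(Z(M['ptr'],10,310,140).round(0))
# pose of housing from top corners (s2 crop, 6x), then disc
c=np.array([(55,335),(150,512),(412,455)]); uv=np.c_[290+(c[:,0]-2.5)/6,120+(c[:,1]-2.5)/6]
W=np.array([w(a,*q,28)[:2] for q in uv]); print('corners',W.round(1), np.linalg.norm(np.diff(W,axis=0),axis=1))
print('centre',(W[0]+W[2])/2)
cx,cy=(W[0]+W[2])/2
for p in(20,22,24,26,28):
    D=disc(a,cx,cy,95-p,42); print(p,((D.min(0)-[310,140])*10+4.5).round(0),((D.max(0)-[310,140])*10+4.5).round(0))
E
```

```text
disc [518.3 153.   72. ] [72.4 71.1 73.5 68.1 73.1 70.7 72.  72.8 71.2 72. ]
house [533.2 167.1  28.4] [27.7 26.7 27.4 28.4 29.1 30.9 31.2]
table [4.452e+02 3.194e+02 3.000e-01] [-1.7 -0.   0.3  0.9  0.4  0.2]
ringtop [515.1 170.6 113.5] [116.1 113.5 112.9 113.1 112.9 117.9 115.4]
stemtop [502.1 178.5 135.4] [137.1 136.1 135.4 134.5 135.4]
boardtop [512.  274.5 132.1] [ -5.7 133.4 131.2 133.1]
boardface [517.1 257.9 110.1] [123.1 121.8  86.9  21.9 110.1]
ptr [520.3 236.3  68.6] [68.5 64.4 69.  68.6 68.6 67.1]
[[517. 249. 123.]
 [519. 267. 122.]
 [518. 281.  87.]
 [514. 257.  22.]
 [517. 258. 110.]]
[[517. 219.  69.]
 [514. 230.  64.]
 [520. 232.  69.]
 [521. 241.  69.]
 [522. 249.  69.]
 [523. 262.  67.]]
corners [[438.7 118.3]
 [558.9  99.6]
 [576.4 222.7]] [121.59068522 124.27743039]
centre [507.57030629 170.47526419]
20 [ 42. 222.] [363. 428.]
22 [ 41. 228.] [362. 434.]
24 [ 41. 234.] [361. 440.]
26 [ 40. 240.] [359. 445.]
28 [ 40. 246.] [358. 451.]
```

The pointer sits in front of the board face by about 5 mm, so parallax makes it look lower than it is. By depth, the disc silhouette and arm heights, the pan is at about 22–23 mm, still above the band. A third ring would bring it to about 32 mm. I'll take the ring at (523,-299).

```bash
python3 -m pendant '[[[0,0,0,-8.2],[0,0,0,-8.2],[0,0,0,-8.2],[0,0,0,-8.2],[0,0,0,-8.2],[0,0,0,-8.2],[0,0,0,-8.2],[0,0,0,-8.2],[0,0,0,-8.2],[0,0,0,-8.2]]]'>/dev/null
python3 -m pendant '[[[0,0,0,-8],[-0.0102,-0.0470,0,0],[-0.0102,-0.0470,0,0],[-0.0102,-0.0470,0,0],[-0.0102,-0.0470,0,0],[-0.0102,-0.0470,0,0],[-0.0102,-0.0470,0,0],[-0.0102,-0.0470,0,0],[-0.0102,-0.0470,0,0],[-0.0102,-0.0470,0,0]]]'
python3 -m pendant '[[[0,-0.0470,0,0],[0,0,0.03,0],[0,0,0.04,0],[0,0,0.04,0],[0,0,0.04,0],[0,0,0,0],[0,0,0,0]]]'
```

```text
clock: 31.1
tool_pos: [528.5, -253.7, 191.7]
tool_rot: [180.0, -0.1, 171.6]
contact_force: [0.4, -1.0, 0.3]
opening: 63.8
finger_force: 0.0
clock: 31.8
tool_pos: [522.2, -298.3, 42.9]
tool_rot: [180.0, -0.1, 171.6]
contact_force: [-0.0, -0.5, 0.8]
opening: 64.2
finger_force: 0.0
```

```bash
python3 - <<'E'
from h import *
look(); a=load('scene')
m=cv2.inRange(cv2.cvtColor(a['img'],cv2.COLOR_RGB2HSV),(8,100,60),(25,255,255)); m[:210]=0;m[300:]=0;m[:,:130]=0;m[:,260:]=0
n,l,st,ce=cv2.connectedComponentsWithStats(m)
for i in range(1,n):
    if st[i,4]>60: print('scene ring',st[i,4],w(a,*ce[i],12).round(1))
E
```

```text
t 31.8 pos [ 522.2 -298.3   42.9] F [-0.  -0.5  0.8] M [ 0.02 -0.03  0.02] open 64.2 red (19, np.float64(356.47), np.float64(169.16))
scene ring 273 [ 522.9 -298.9   12. ]
scene ring 310 [ 631.7 -254.9   12. ]
```

```bash
python3 -m pendant '[[[-0.0005,-0.0005,0.03,0],[0,0,0.02,0],[0,0,0.012,0],[0,0,0.0065,0],[0,0,0,0]]]'
python3 -m pendant '[[[0,0,0,0],[0,0,0,0],[0,0,0,0],[0,0,0,0]]]' 1
python3 -m pendant '[[[0,0,0,0],[0,0,0,0],[0,0,0,0]]]' -0.5
python3 -m pendant '[[[0,0,0,8.2],[0,0,0,8.2],[0,0,0,8.2],[0,0,0,8.2],[0,0,0,8.2],[0,0,0,8.2],[0,0,0,8.2],[0,0,0,8.2],[0,0,0,8.2],[0,0,0,8.2]]]' >/dev/null
python3 -m pendant '[[[0,0,0,8],[0,0,0,0]]]'
python3 -m pendant '[[[0,0,0,0],[0,0,0,0],[0,0,0,0],[0,0,0,0]]]' 1
python3 -m pendant '[[[0,0,-0.004,0],[0,0,-0.008,0],[0,0,-0.02,0],[0,0,-0.04,0],[0,0,-0.05,0],[0,0,-0.05,0],[0,0,-0.01,0],[0,0,0,0],[0,0,0,0]]]'
```

```text
clock: 32.35
tool_pos: [523.2, -299.3, -25.1]
tool_rot: [-180.0, 0.0, 171.6]
contact_force: [-1.0, 0.4, -0.1]
opening: 64.1
finger_force: 0.0
clock: 32.75
tool_pos: [523.6, -299.5, -23.7]
tool_rot: [-180.0, 0.1, 171.6]
contact_force: [-3.3, 2.6, 9.5]
opening: 48.1
finger_force: 60.2
clock: 33.05
tool_pos: [523.0, -299.2, -25.3]
tool_rot: [-180.0, 0.0, 171.6]
contact_force: [-0.5, -0.3, 0.5]
opening: 64.2
finger_force: 0.0
clock: 34.25
tool_pos: [522.9, -299.1, -25.6]
tool_rot: [-180.0, 0.0, 81.5]
contact_force: [0.5, 0.1, 0.5]
opening: 64.0
finger_force: 0.0
clock: 34.65
tool_pos: [522.6, -299.0, -24.9]
tool_rot: [-180.0, -0.0, 81.8]
contact_force: [-4.9, 2.6, 9.8]
opening: 48.8
finger_force: 60.2
clock: 35.55
tool_pos: [522.1, -298.6, 154.9]
tool_rot: [-179.9, -0.1, 81.6]
contact_force: [-0.2, 0.4, -2.4]
opening: 48.4
finger_force: 62.7
```

```bash
python3 -m pendant '[[[0.0235,-0.0046,0,0],[0.047,-0.0092,0,0],[0.047,-0.0092,0,0],[0.047,-0.0092,0,0],[0.047,-0.0092,0,0],[0.047,-0.0092,0,0],[0.047,-0.0092,0,0],[0.047,-0.0092,0,0],[0.047,-0.0092,0,0],[0.047,-0.0092,0,0]]]'>/dev/null
python3 -m pendant '[[[0.0235,-0.0046,0,0],[0,0,0,0],[0,0,0.01,0],[0,0,0.01,0],[0,0,0.01,0],[0,0,0.008,0],[0,0,0,0],[0,0,0,0]]]';python3 -c "
from h import *
look()"
```

```text
clock: 37.35
tool_pos: [500.7, 179.1, 118.2]
tool_rot: [-180.0, 0.0, 81.6]
contact_force: [-1.0, 0.6, -1.3]
opening: 48.4
finger_force: 62.7
t 37.35 pos [500.7 179.1 118.2] F [-1.   0.6 -1.3] M [-0.01 -0.01  0.06] open 48.4 red (20, np.float64(356.0), np.float64(169.25))
```

```bash
L='from h import *
look()'
python3 -m pendant '[[[0.0005,-0.0004,0.005,0],[0,0,0.005,0],[0,0,0.003,0],[0,0,0.002,0],[0,0,0,0]]]' >/dev/null;python3 -c "$L"
python3 -m pendant '[[[0,0,0.003,0],[0,0,0.003,0],[0,0,0.003,0],[0,0,0.002,0],[0,0,0,0]]]' >/dev/null;python3 -c "$L"
```

```text
t 37.9 pos [500.1 179.9 103. ] F [ 0.5  0.2 -1.6] M [ 0.04 -0.02 -0.01] open 48.3 red (18, np.float64(356.5), np.float64(169.11))
t 38.45 pos [500.1 179.8  91.9] F [ 0.4  0.3 -2.1] M [0.   0.   0.02] open 48.7 red (19, np.float64(356.0), np.float64(169.21))
```

```bash
L='from h import *
look()'
python3 -m pendant '[[[0,0,0.002,0],[0,0,0.002,0],[0,0,0.002,0],[0,0,0.002,0],[0,0,0,0]]]' >/dev/null;python3 -c "$L"
python3 -m pendant '[[[0,0,0.002,0],[0,0,0.002,0],[0,0,0,0]]]' >/dev/null;python3 -c "$L"
python3 -m pendant '[[[0,0,0.001,0],[0,0,0.001,0],[0,0,0,0]]]' >/dev/null;python3 -c "$L"
```

```text
t 39.0 pos [500.2 179.8  84. ] F [-0.3 -1.  -1.3] M [ 0.08  0.12 -0.  ] open 48.5 red (20, np.float64(356.8), np.float64(169.85))
t 39.35 pos [500.3 179.9  80.1] F [-0.2 -0.  -1.2] M [0.01 0.03 0.03] open 48.8 red (13, np.float64(358.54), np.float64(170.62))
t 39.7 pos [500.3 179.9  78.3] F [ 0.  -0.5 -0. ] M [-0.02  0.1   0.02] open 48.6 red (17, np.float64(355.94), np.float64(171.53))
```

```bash
python3 -m pendant '[[[0,0,0.0005,0],[0,0,0,0],[0,0,0,0],[0,0,0,0],[0,0,0,0]]]' -0.5
python3 -m pendant '[[[0,0,-0.01,0],[0,0,-0.03,0],[0,0,-0.05,0],[0,0,-0.03,0],[0,0,0,0],[0,0,0,0],[0,0,0,0]]]'; python3 - <<'E'
from h import *
look(); a=load('scene')
save('pics/s4.png',cv2.resize(a['img'][140:200,310:390],(800,600),interpolation=cv2.INTER_CUBIC))
Q=np.array([w(a,310+(x-4.5)/10,140+(y-4.5)/10) for x,y in((60,340),(80,370),(110,395),(150,410),(200,420),(260,415),(310,400),(340,360),(345,320))]);print(Q[:,2].round(1),np.median(Q[:,2]))
E
```

```text
clock: 40.25
tool_pos: [500.4, 179.9, 77.9]
tool_rot: [180.0, -0.0, 81.6]
contact_force: [-0.7, 0.9, -0.0]
opening: 64.2
finger_force: 0.0
clock: 40.95
tool_pos: [499.7, 179.7, 196.9]
tool_rot: [-179.9, 0.0, 81.6]
contact_force: [0.3, 0.1, 0.1]
opening: 63.9
finger_force: 0.0
t 40.95 pos [499.7 179.7 196.9] F [0.3 0.1 0.1] M [-0.01  0.02 -0.  ] open 63.9 red (14, np.float64(357.57), np.float64(171.43))
[63.1 64.4 62.6 60.8 59.9 61.2 60.8 62.  61.4] 61.40441166839469
```

View pics/s4.png

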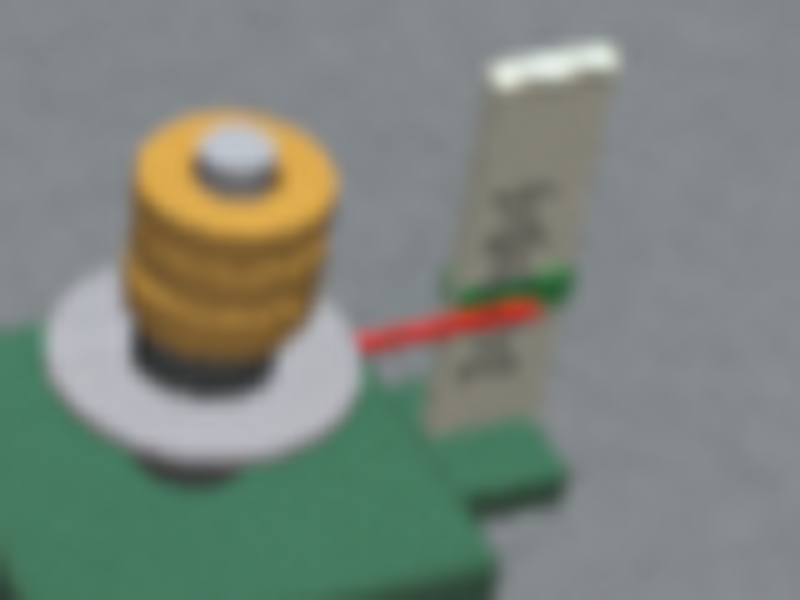

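The three rings are stacked level around the stem at (235,240). The pointer is at (520,312) on the band, and depth and arm height both put the pan at about 32–33 mm, inside the 24.5–36.5 mm band. The gripper is clear, so I'm handing in.

```bash
python3 -c "
from bench import bot
print(bot.hand_in())"
```

```text
the job is handed in; nothing more can be done
None
```

I threaded three brass rings level onto the stem and left the fourth on the mat; the pan sits at about 32–33 mm (band 24.5–36.5 mm), and I handed the job in at about 41 s, with no verdict returned.

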